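# Index the decorating wheel to the next hole

### The arm

A 6-joint arm with a two-finger parallel gripper is mounted at the origin on the work surface. World frame = base frame: x ahead of the robot, y to its left, z up, the work surface at z = 0. Lengths are in mm, angles in rad, forces in N, time in s.
With the tool pointing down it reaches from about 275 to 1000 mm from the base axis. Payload 8.4 kg.
Tool frame: the origin (TCP) lies on the centre line of the jaws, within the pads' length; the fingertips stand r.tip_reach ahead of it and the grasp point (between the pads) lies 11 mm behind it (r.tip_reach is the distance from the TCP to the fingertips, in mm); z points along the fingers, y is the line along which they close (so a half turn about z gives the same grasp; the last joint's range is limited). The gripper opens to 85 mm and grips with 20 to 120 N. Pads are 22 mm wide; open, the fingers measure 114 mm over their backs; the gripper's body (76 mm by 85 mm) begins 54 mm behind the grasp point. The pads swing forward as they close: fully open they stand 13 mm farther back than shut.
Start: joints at [1.177, 0.353, 1.633, -0, 1.155, -0.002], TCP at [238.657, 577.643, 239.281] pointing down, gripper open.
Joint ranges: [-2.63, 2.63], [-0.92, 2.1], [0.06, 2.66], [-1.3, 4.44], [0, 2.69], [-3.02, 3.02]. Speed limits (rad/s): [2.22, 2.22, 2.79, 3.14, 3.14, 3.14].

### API

Orientations are given as [roll, pitch, yaw] about the fixed x, y, z axes, in that order (R = Rz(yaw) Ry(pitch) Rx(roll)).
In Python, from rig import r gives the robot as it stands.
- The arm moves only by the tool carry_out, never from a script. Its argument "targets" is a list of rows, each an object with "dp": the shift along the tool's x, y, z in mm, a list of three; "yaw": the turn about the tool's z in degrees. A call has 1 to 12 rows; each row is the pose to reach, as a shift and turn from the pose commanded when the call began, along the tool's axes at that moment; what a row does not reach only later rows make up. A row lasts 1/8 s, in which the tool goes at most 62.5 mm and 10.7 degrees, less where a joint would pass 70% of its speed; a pose out of reach is approached as far as the arm can. A call with a gripper value outside its range is refused whole. "fingers" is the opening, from -1 (shut) to 1 (fully open), so that 0 is half open, set as the call begins (left out, the last holds). The fingers move at their own pace and stop on an object; "grip_force" is the grip in N (left out, the last holds). Time passes only in rows, so rows that repeat a pose let the fingers close. It gives the time, the measured TCP pose, the force, the opening and the grip force at its end, in the units of the state.
- r.sense(): the state, without advancing time (a new reading comes with each control period).
- r.grab_frame(name): name is "scene" or "top"; returns the picture (420x560x3 uint8, red, green, blue); there is no depth.
- r.get_calibration(name): a dict with "fx", "fy", "cx", "cy" (pixels), "dist_coeffs" ([k1, k2, p1, p2, k3] as OpenCV has them; the pictures are not rectified), "rvec" (rotation vector, rad) and "tvec" (3), from world to camera coordinates, as OpenCV has them. Camera axes: x right, y down, z forward; pixel columns grow to the right and rows downward; lengths in mm; the calibration is good to about 2 mm. A picture is of the moment at which its call begins. get_calibration takes no time and is no camera call.
- r.sign_off(): hands the job in; it is judged then, once.
The state is a dict: "clock": time; "qpos": joint angles; "qvel": joint speeds; "joint_efforts": joint torques, N m; "eef_pos": TCP position; "tcp_rot": TCP orientation; "contact_force": force on the tool from outside, world axes, zero at the start; "wrist_torque": the same for the moment, N m; "opening": opening from 0.0 (shut) to 1.0 (fully open); "grasp_force": force on a finger pad.
Only numpy, scipy, OpenCV 4.12 (cv2) and the standard library are available. Lean on these libraries where they do the work, as an engineer would, in place of code of your own. Each camera call takes 0.05 s, during which the arm holds its last target. There are 200 camera calls.

### The job

Index the decorating wheel one hole on, counter-clockwise seen from above: pull up the red plunger knob, turn the platter, and let the spring pin drop fully home in the next hole along, so that the platter is locked there; then let go. The holes are unevenly spaced and hidden under the platter, so ease the pin down onto the index ring and feel for the hole, going slowly and never forcing the platter against the pin. Keep the cup standing in the middle of the platter, and leave the other pots and the jar where they are.

Things in the scene. Friction and masses are not known exactly. Their poses are not given: they have to be found in the camera images.
- axis_point (a point): centre of the round aluminium platter (250 mm across, 9 mm thick) of a low iron decorating wheel fixed to the table. The point lies on the vertical turning axis, in the platter's top face, 48 mm above the table. The wheel's iron foot is 280 mm across and 10 mm high.
- platter (a joint): turning angle of the platter about the vertical axis, rad: 0 at the start (pin locked in the start hole), growing counter-clockwise seen from above. It turns freely all round when the pin is out, with a light drag (about 0.15 N m, twice that with the pin riding on the index ring: 3 N at the plunger block); a pin that has dropped home stops it within 1 mm.
- ring_centre (a point): on the turning axis, level with the top face (34 mm above the table) of the flat steel index ring under the platter. It has 10 mm holes on a circle of 100 mm radius, drilled for several divisions and so unevenly spaced: the next one counter-clockwise from the start lies somewhere between 40 and 73 degrees on, the one after 120 degrees on, the nearest one clockwise 55 degrees back.
- knob_mid (a point): centre of the plunger's red knurled knob, an upright cylinder 24 mm in diameter and 28 mm high, underside 82 mm and top 110 mm above the table when the pin is home. It stands over the platter 100 mm from the axis and goes round with it. Gripped with the fingers one behind the other along the turning circle, it leaves the gripper clear of the cup.
- block_top (a point): centre of the top face (72 mm above the table) of the black plunger block under the knob, fixed on the platter 100 mm from the axis: 30 mm wide along the turning direction, 26 mm radially, 24 mm high. Between it and the knob is a 10 mm gap with an 8 mm stem. The platter can be pushed round by its sides, which leaves the knob free to drop.
- plunger (a joint): how far the plunger is pulled up, m: 0 with the pin fully home in a hole, 0.007 to 0.008 when the pin's tip rides on the top face of the index ring, 0.012 at its upper stop. The spring pushes it down with 7 N when home and 10 N at the upper stop.
- pin_tip (a point): lower end of the plunger's steel pin (8 mm in diameter, round-nosed, 1 mm of play all round in a hole), straight below the knob and hidden under the platter: 26 mm above the table when home, 8 mm deep in its hole. The pin is spoilt by a load of more than 25 N.
- cup_mid (a point): middle (half-way up) of the unglazed pale cup with four blue strokes that stands loose on the centre of the platter: 76 mm across the rim, 70 mm high; its foot is on the platter at 48 mm, its axis within 8 mm of the turning axis at the start.
- rust_cup_mid (a point): middle of a loose rust-red cup on the table close to the wheel, 72 mm across, 74 mm high: leave alone.
- umber_cup_mid (a point): middle of a loose dark brown cup on the table close to the wheel, 68 mm across, 66 mm high: leave alone.
- ash_cup_mid (a point): middle of a loose grey cup on the table, 78 mm across, 80 mm high: leave alone.
- slip_jar_mid (a point): middle of a loose blue jar with a black cap, 60 mm across, 75 mm high: leave alone.
Things that resemble listed ones, but are neither listed nor needed, are in the scene too. What is shaped like the part that bears cup_mid but purple is not meant.

How it is judged:
By the outcome, as a careful person would: the job done as asked, in the order asked, and still so for the second after the job is handed in, with the robot touching nothing.
It also fails if it takes over 58 s, if anything falls off the work surface, if the arm or the gripper's body presses on something with over 40 N, if the wrist force passes 120 N, or if a joint passes its speed limit or range.

## Working session

There is one attempt and no reset: what is moved stays moved. The work goes in short steps, Python scripts to look and compute and a tool call to move; the robot and the scene stay as the last step left them, time stands still between calls to the robot, and variables do not carry over. Pictures are saved under pics/ and viewed, at most 10 in all, crops included, and the job is handed in when it is done.

Besides the shell and the picture viewer there is one more tool, called after "Call:" as name(argument=value, ...) on one line, values as JSON. carry_out: Moves the arm, as the interface text tells. Its arguments: {"type":"object","properties":{"targets":{"type":"array","items":{"type":"object","properties":{"dp":{"type":"array","items":{"type":"number"}},"yaw":{"type":"number"}}}},"fingers":{"type":"number"},"grip_force":{"type":"number"}},"required":["targets"]}

```bash
mkdir -p pics
python3 - <<'E'
from rig import r
import cv2
for n in("scene","top"):
    im=r.grab_frame(n); cv2.imwrite(f"pics/{n}0.png",im[:,:,::-1]); c=r.get_calibration(n); print(n,c)
s=r.sense(); print(s, r.tip_reach)
E
```

```text
scene {'fx': 391.64772347168673, 'fy': 391.64772347168673, 'cx': 276.89504768612017, 'cy': 209.92985323774167, 'dist_coeffs': array([-0.01669603,  0.        ,  0.        ,  0.        ,  0.        ]), 'rvec': array([ 1.81657146,  1.319399  , -0.68617861]), 'tvec': array([-135.68816376, -210.20949655, 1365.44571909])}
top {'fx': 395.18903592996617, 'fy': 395.18903592996617, 'cx': 281.89741805679034, 'cy': 212.5827004107827, 'dist_coeffs': array([-0.04196536,  0.        ,  0.        ,  0.        ,  0.        ]), 'rvec': array([ 2.11169577, -2.15030528,  0.22860782]), 'tvec': array([ -56.3181194 ,  527.60001633, 1000.67002024])}
{'clock': 0.1, 'qpos': array([ 1.17656496e+00,  3.53594985e-01,  1.63405631e+00,  1.03063862e-05,
        1.15519877e+00, -2.41463897e-03]), 'qvel': array([ 0.00153256, -0.0008395 , -0.00111357, -0.00030568,  0.00065381,
       -0.00112349]), 'joint_efforts': array([ 2.08194811e-04, -6.06351757e+01, -3.42820215e+01,  1.67661392e-05,
        3.79415578e-03,  4.81837094e-05]), 'eef_pos': array([238.51334498, 577.24921759, 238.62817226]), 'tcp_rot': array([-3.14033527e+00, -1.24599789e-05,  2.74977175e+00]), 'contact_force': array([-0.21453018,  0.44901703,  0.5007912 ]), 'wrist_torque': array([ 0.01000256,  0.01486526, -0.02779928]), 'grasp_force': 0.0, 'opening': 1.0015952847492706} 8.0
```

View pics/scene0.png

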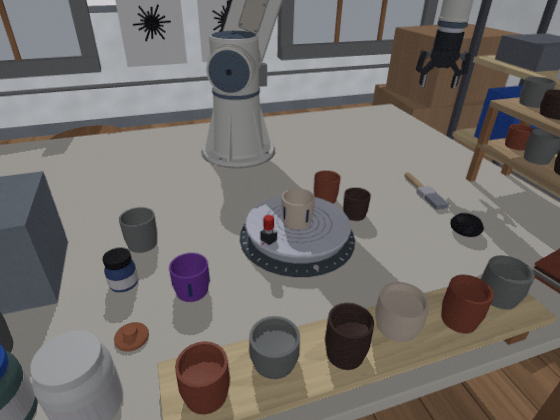

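View pics/top0.png

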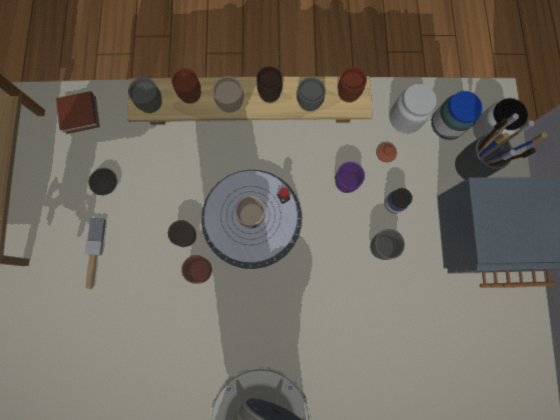

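The scene view shows the wheel around (300,228), with the red knob at (268,222) and the cup at (298,208). The top view shows the wheel at (251,218), the knob at (284,193), the cup at (251,211), the umber cup at (182,233), the rust cup at (197,269) and the base at (262,410).

```bash
cat > h.py <<'E'
import numpy as np, cv2
from rig import r
def cal(n):
    c=r.get_calibration(n); K=np.array([[c['fx'],0,c['cx']],[0,c['fy'],c['cy']],[0,0,1]]);R=cv2.Rodrigues(c['rvec'])[0]
    return K,c['dist_coeffs'],R,c['tvec']
def ray(n,p):
    K,d,R,t=cal(n); u=cv2.undistortPoints(np.array([[p]],float),K,d)[0,0]
    return -R.T@t, R.T@np.array([u[0],u[1],1])
def plane(n,p,z):
    o,v=ray(n,p); return o+v*(z-o[2])/v[2]
def tri(pa,pb):
    (o1,d1),(o2,d2)=ray("scene",pa),ray("top",pb)
    s=np.linalg.lstsq(np.c_[d1,-d2],o2-o1,rcond=None)[0]; a=o1+s[0]*d1;b=o2+s[1]*d2
    return (a+b)/2,np.linalg.norm(a-b)
def proj(n,P):
    K,d,R,t=cal(n); return cv2.projectPoints(np.array([P],float),cv2.Rodrigues(R)[0],t,K,d)[0][0,0]
def red(im,box):
    x0,y0,x1,y1=box; h=cv2.cvtColor(im,cv2.COLOR_RGB2HSV)
    m=((h[...,0]<8)|(h[...,0]>172))&(h[...,1]>170)&(h[...,2]>100); q=np.zeros_like(m);q[y0:y1,x0:x1]=m[y0:y1,x0:x1]
    ys,xs=np.nonzero(q); return xs,ys
E
python3 - <<'E'
from h import *
S=cv2.imread("pics/scene0.png")[:,:,::-1].copy();T=cv2.imread("pics/top0.png")[:,:,::-1].copy()
c={}
for n,im,b in(("scene",S,(250,205,290,245)),("top",T,(270,175,300,210))):
    x,y=red(im,b); c[n]=(x.mean(),y.mean()); print(n,len(x),x.min(),x.max(),y.min(),y.max(),c[n])
print("knob tri",tri(c["scene"],c["top"]),plane("top",c["top"],108),plane("scene",c["scene"],97))
# platter: bright bluish-grey blob vs dark ring
h=cv2.cvtColor(T,cv2.COLOR_RGB2HSV); print(h[240,230],h[218,205],h[200,230],h[300,150])
for y in(180,218,240): print(y,[tuple(T[y,x]) for x in range(196,216,2)])
lab=cv2.cvtColor(T,cv2.COLOR_RGB2LAB); m=(lab[...,2]<127).astype(np.uint8); m[:160]=0;m[280:]=0;m[:,:190]=0;m[:,315:]=0
m=cv2.morphologyEx(m,cv2.MORPH_OPEN,np.ones((5,5)))
cs=max(cv2.findContours(m,0,2)[0],key=cv2.contourArea); e=cv2.fitEllipse(cv2.convexHull(cs)); print("ell",e,plane("top",e[0],48))
v=np.vstack([cv2.resize(S[150:290,200:400],(800,560),interpolation=2)]); w=cv2.resize(T[160:280,190:315],(600,576),interpolation=2)
cv2.drawContours(w,[np.int32(cs*4.8-[190*4.8,160*4.8])],-1,(0,255,0),1)
cv2.imwrite("pics/topcrop.png",w[:,:,::-1]);cv2.imwrite("pics/scrop.png",v[:,:,::-1])
E
```

```text
scene 54 264 272 216 229 (np.float64(268.05555555555554), np.float64(219.7962962962963))
top 32 281 286 189 195 (np.float64(283.53125), np.float64(192.03125))
knob tri (array([570.64694134, -69.80913368, 100.06817182]), np.float64(0.2488978326036156)) [568.64527613 -69.69042335 108.        ] [566.53123095 -68.37505263  97.        ]
[114  21 120] [114  21 121] [111  22 118] [ 21  24 148]
180 [(np.uint8(149), np.uint8(145), np.uint8(136)), (np.uint8(147), np.uint8(145), np.uint8(134)), (np.uint8(147), np.uint8(145), np.uint8(135)), (np.uint8(118), np.uint8(116), np.uint8(108)), (np.uint8(114), np.uint8(112), np.uint8(105)), (np.uint8(116), np.uint8(113), np.uint8(106)), (np.uint8(115), np.uint8(114), np.uint8(106)), (np.uint8(115), np.uint8(112), np.uint8(106)), (np.uint8(115), np.uint8(114), np.uint8(106)), (np.uint8(115), np.uint8(113), np.uint8(106))]
218 [(np.uint8(115), np.uint8(112), np.uint8(105)), (np.uint8(115), np.uint8(113), np.uint8(104)), (np.uint8(108), np.uint8(108), np.uint8(101)), (np.uint8(59), np.uint8(62), np.uint8(64)), (np.uint8(95), np.uint8(97), np.uint8(104)), (np.uint8(112), np.uint8(114), np.uint8(122)), (np.uint8(114), np.uint8(116), np.uint8(124)), (np.uint8(112), np.uint8(113), np.uint8(122)), (np.uint8(112), np.uint8(115), np.uint8(123)), (np.uint8(113), np.uint8(114), np.uint8(122))]
240 [(np.uint8(111), np.uint8(107), np.uint8(100)), (np.uint8(116), np.uint8(113), np.uint8(105)), (np.uint8(115), np.uint8(113), np.uint8(105)), (np.uint8(113), np.uint8(112), np.uint8(104)), (np.uint8(114), np.uint8(113), np.uint8(105)), (np.uint8(66), np.uint8(67), np.uint8(65)), (np.uint8(69), np.uint8(69), np.uint8(73)), (np.uint8(99), np.uint8(101), np.uint8(107)), (np.uint8(111), np.uint8(114), np.uint8(120)), (np.uint8(111), np.uint8(114), np.uint8(122))]
ell ((250.79928588867188, 217.1377716064453), (93.90384674072266, 96.87256622314453), 85.12201690673828) [516.11124769  17.04631996  48.        ]
```

View pics/topcrop.png

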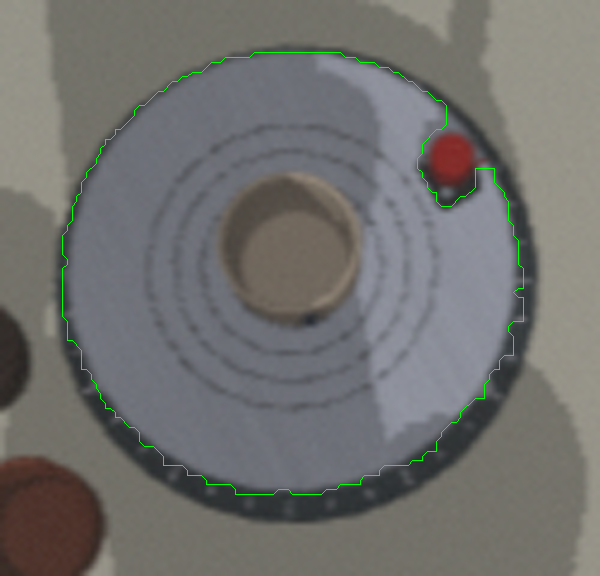

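View pics/scrop.png

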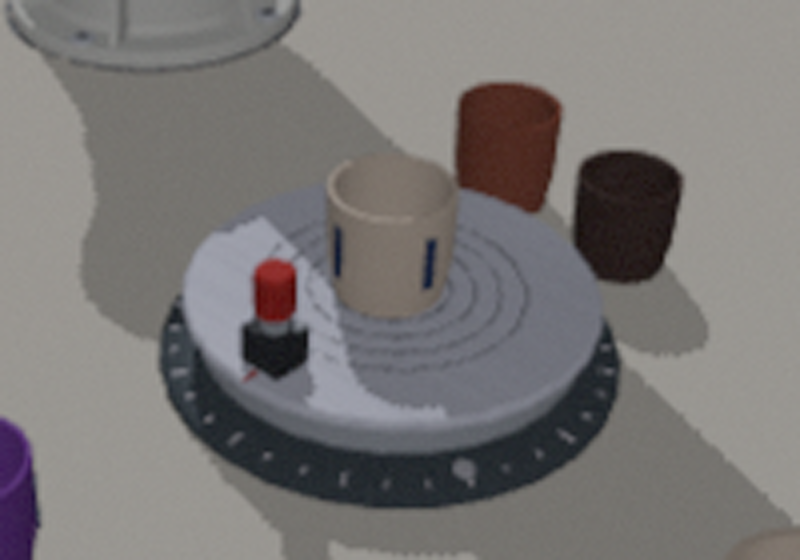

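The top crop shows the knob at (452,157), the cup rim centre at (290,248) and the platter outline fitted well. The scene crop confirms the knob and block stand at the platter's edge, clear of the cup. The knob lies about 101 mm from the axis, close to the expected 100, at φ≈-58°.

```bash
cat > plan.py <<'E'
import numpy as np, json, os
A=np.array([516.5,16.3])
def load(): return json.load(open("cmd.json")) if os.path.exists("cmd.json") else [238.657,577.643,239.281,157.55]
def rows(wps,save=True):
    """wps: (x,y,z,yaw deg); prints rows, stores the last as commanded"""
    x,y,z,w=load(); c,s=np.cos(np.radians(w)),np.sin(np.radians(w)); out=[]
    for X,Y,Z,W in wps:
        d=np.array([X-x,Y-y]); dp=[round(float(c*d[0]+s*d[1]),1),round(float(s*d[0]-c*d[1]),1),round(z-Z,1)]
        dw=round(w-W,1); out.append({"dp":dp,"yaw":dw})
    print(json.dumps(out))
    a,b,h=dp
    if save: json.dump([x+c*a+s*b,y+s*a-c*b,z-h,w-dw],open("cmd.json","w"))
def pol(phi,z,tang=0,rad=100,dyaw=0):
    p=np.radians(phi); P=A+rad*np.array([np.cos(p),np.sin(p)])+tang*np.array([-np.sin(p),np.cos(p)])
    return (P[0],P[1],z,phi+180+dyaw)
E
python3 - <<'E'
from plan import *
k=np.array([569.2,-69.5]); d=k-A; print(np.hypot(*d),np.degrees(np.arctan2(d[1],d[0])))
a=np.array(load()); b=np.array(pol(-58.4,170))
rows([b])
rows([pol(-58.4,z) for z in (140,110,97,92)])
print(load())
E
```

```text
100.69225392253371 -58.44095871380661
[{"dp": [-552.1, -471.4, 69.3], "yaw": 36.0}]
[{"dp": [-0.0, -0.0, 30.0], "yaw": -0.0}, {"dp": [-0.0, -0.0, 60.0], "yaw": -0.0}, {"dp": [-0.0, -0.0, 73.0], "yaw": -0.0}, {"dp": [-0.0, -0.0, 78.0], "yaw": -0.0}]
[568.8982305607401, -68.86539100334039, 91.981, 121.55000000000001]
```

Call:
carry_out(targets=[{"dp":[-46,-39.3,5.8],"yaw":3},{"dp":[-92,-78.6,11.6],"yaw":6},{"dp":[-138,-117.9,17.3],"yaw":9},{"dp":[-184,-157.1,23.1],"yaw":12},{"dp":[-230,-196.4,28.9],"yaw":15},{"dp":[-276,-235.7,34.7],"yaw":18},{"dp":[-322,-275,40.4],"yaw":21},{"dp":[-368,-314.3,46.2],"yaw":24},{"dp":[-414,-353.6,52],"yaw":27},{"dp":[-460,-392.8,57.8],"yaw":30},{"dp":[-506,-432,63.5],"yaw":33},{"dp":[-552.1,-471.4,69.3],"yaw":36}], fingers=1)

```text
clock: 1.6
eef_pos: [569.5, -70.8, 169.6]
tcp_rot: [-3.142, -0.0, 2.12]
contact_force: [1.3, 0.9, 0.9]
opening: 1.001
grasp_force: 0.0
```

Call:
carry_out(targets=[{"dp":[0,0,0],"yaw":0},{"dp":[0,0,0],"yaw":0},{"dp":[0,0,15],"yaw":0},{"dp":[0,0,30],"yaw":0},{"dp":[0,0,45],"yaw":0},{"dp":[0,0,60],"yaw":0},{"dp":[0,0,70],"yaw":0},{"dp":[0,0,75],"yaw":0},{"dp":[0,0,78],"yaw":0},{"dp":[0,0,78],"yaw":0}])

```text
clock: 2.85
eef_pos: [569.1, -68.9, 92.1]
tcp_rot: [3.141, 0.0, 2.121]
contact_force: [0.0, 1.2, 0.5]
opening: 1.002
grasp_force: 0.0
```

Run:
```python
from h import *
s=r.sense(); print(s['clock'],s['eef_pos'],np.degrees(s['tcp_rot']),s['contact_force'],s['opening'])
im=[r.grab_frame(n) for n in("scene","top")]
a=cv2.resize(im[0][150:290,200:340],(400,400),interpolation=2);b=cv2.resize(im[1][150:290,210:350],(400,400),interpolation=2)
cv2.imwrite("pics/a1.png",np.hstack([a,b])[:,:,::-1])
```

```text
2.85 [569.08113848 -68.91472619  92.11672355] [1.79986869e+02 1.06659099e-02 1.21547777e+02] [0.00633511 1.20512856 0.4934913 ] 1.001684660851435
```

View pics/a1.png

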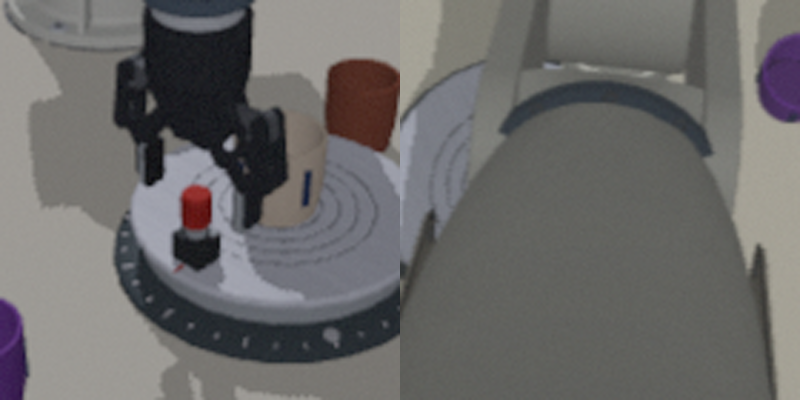

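The fingers straddle the knob: tips at about (150,178) and (246,225), knob at (196,207) in the left half. I'll close gently with the lowest grip force, since the pin is still locked.

Call:
carry_out(targets=[{"dp":[0,0,0],"yaw":0},{"dp":[0,0,0],"yaw":0},{"dp":[0,0,0],"yaw":0},{"dp":[0,0,0],"yaw":0},{"dp":[0,0,0],"yaw":0},{"dp":[0,0,0],"yaw":0}], fingers=-1, grip_force=20)

```text
clock: 3.7
eef_pos: [569.2, -68.8, 92.2]
tcp_rot: [3.141, 0.0, 2.121]
contact_force: [0.8, 1.5, 3.7]
opening: 0.273
grasp_force: 21.6
```

Run:
```python
from h import *
s=r.sense(); print(s['clock'],s['eef_pos'],s['contact_force'],s['opening'],s['grasp_force'])
```

```text
3.7 [569.17102623 -68.76976548  92.21102101] [0.7665123  1.51204193 3.65096865] 0.2726348676559155 21.55156910419464
```

Call:
carry_out(targets=[{"dp":[0,0,-2],"yaw":0},{"dp":[0,0,-4],"yaw":0},{"dp":[0,0,-6],"yaw":0},{"dp":[0,0,-8],"yaw":0},{"dp":[0,0,-9.5],"yaw":0},{"dp":[0,0,-10.5],"yaw":0},{"dp":[0,0,-10.5],"yaw":0}])

```text
clock: 4.58
eef_pos: [568.7, -68.9, 102.5]
tcp_rot: [-3.141, -0.0, 2.122]
contact_force: [3.1, -0.4, -10.5]
opening: 0.271
grasp_force: 20.5
```

Run:
```python
from h import *
s=r.sense(); print(s['clock'],s['eef_pos'],s['contact_force'],s['opening'],s['grasp_force'])
x,y=red(r.grab_frame("scene"),(240,190,300,245)); print(x.min(),x.max(),y.min(),y.max(),x.mean(),y.mean(),len(x))
for z in(96,104,108):print(proj("scene",[569.2,-69.5,z]))
from plan import *
x,y,z,w=load(); z+=10.5; json.dump([x,y,z,w],open("cmd.json","w")); print(load())
rows([pol(-58.4+f,z) for f in (1,2.5,5,8,11,14,17,20,23,25.5,27,27)])
```

```text
4.575 [568.73481443 -68.85641169 102.47448869] [  3.07690792  -0.422989   -10.4543687 ] 0.2712205394095501 20.45345038175583
264 269 212 225 266.35483870967744 215.25806451612902 31
[267.92723527 220.94418871]
[267.9395808  217.90812596]
[267.94580948 216.37801473]
[568.8982305607401, -68.86539100334039, 102.481, 121.55000000000001]
[{"dp": [0.0, 1.7, 0.0], "yaw": -1.0}, {"dp": [0.1, 4.4, 0.0], "yaw": -2.5}, {"dp": [0.4, 8.7, 0.0], "yaw": -5.0}, {"dp": [1.0, 13.9, 0.0], "yaw": -8.0}, {"dp": [1.8, 19.1, 0.0], "yaw": -11.0}, {"dp": [3.0, 24.2, 0.0], "yaw": -14.0}, {"dp": [4.4, 29.2, 0.0], "yaw": -17.0}, {"dp": [6.1, 34.2, 0.0], "yaw": -20.0}, {"dp": [8.0, 39.1, 0.0], "yaw": -23.0}, {"dp": [9.8, 43.0, 0.0], "yaw": -25.5}, {"dp": [10.9, 45.4, 0.0], "yaw": -27.0}, {"dp": [10.9, 45.4, 0.0], "yaw": -27.0}]
```

Call:
carry_out(targets=[{"dp":[0,1.7,0],"yaw":-1},{"dp":[0.1,3.5,0],"yaw":-2},{"dp":[0.1,3.5,0],"yaw":-2}])

```text
clock: 5.0
eef_pos: [572.0, -67.0, 102.4]
tcp_rot: [-3.142, 0.0, 2.157]
contact_force: [1.8, -2.0, -10.6]
opening: 0.274
grasp_force: 20.4
```

Run:
```python
from plan import *
x,y,z,w=load() 
json.dump([568.8982305607401, -68.86539100334039, 102.481, 121.55],open("cmd.json","w"))
c,s=np.cos(np.radians(121.55)),np.sin(np.radians(121.55))
json.dump([568.898+c*.1+s*3.5,-68.865+s*.1-c*3.5,102.481,123.55],open("cmd.json","w"));z=102.481
rows([pol(-58.4+f,z) for f in (4,7,10.5,14,17.5,21,24.5,28,31,33.5,35,35)])
rows([pol(-58.4+35,z-q) for q in (1,2,3,4)])
print(load())
```

```text
[{"dp": [0.0, 3.5, 0.0], "yaw": -2.0}, {"dp": [0.3, 8.7, 0.0], "yaw": -5.0}, {"dp": [1.1, 14.8, 0.0], "yaw": -8.5}, {"dp": [2.2, 20.8, 0.0], "yaw": -12.0}, {"dp": [3.6, 26.7, 0.0], "yaw": -15.5}, {"dp": [5.4, 32.5, 0.0], "yaw": -19.0}, {"dp": [7.6, 38.2, 0.0], "yaw": -22.5}, {"dp": [10.1, 43.8, 0.0], "yaw": -26.0}, {"dp": [12.5, 48.5, 0.0], "yaw": -29.0}, {"dp": [14.7, 52.2, 0.0], "yaw": -31.5}, {"dp": [16.1, 54.4, 0.0], "yaw": -33.0}, {"dp": [16.1, 54.4, 0.0], "yaw": -33.0}]
[{"dp": [0.0, 0.0, 1.0], "yaw": -0.0}, {"dp": [0.0, 0.0, 2.0], "yaw": -0.0}, {"dp": [0.0, 0.0, 3.0], "yaw": -0.0}, {"dp": [0.0, 0.0, 4.0], "yaw": -0.0}]
[608.2675905940343, -23.465683539333444, 98.481, 156.55]
```

Call:
carry_out(targets=[{"dp":[0,3.5,0],"yaw":-2},{"dp":[0.3,8.7,0],"yaw":-5},{"dp":[1.1,14.8,0],"yaw":-8.5},{"dp":[2.2,20.8,0],"yaw":-12},{"dp":[3.6,26.7,0],"yaw":-15.5},{"dp":[5.4,32.5,0],"yaw":-19},{"dp":[7.6,38.2,0],"yaw":-22.5},{"dp":[10.1,43.8,0],"yaw":-26},{"dp":[12.5,48.5,0],"yaw":-29},{"dp":[14.7,52.2,0],"yaw":-31.5},{"dp":[16.1,54.4,0],"yaw":-33},{"dp":[16.1,54.4,0],"yaw":-33}])

```text
clock: 6.5
eef_pos: [611.3, -24.0, 103.4]
tcp_rot: [3.14, 0.006, 2.735]
contact_force: [9.8, -5.7, -9.7]
opening: 0.274
grasp_force: 20.5
```

Call:
carry_out(targets=[{"dp":[0,0,0],"yaw":0},{"dp":[0,0,0.7],"yaw":0},{"dp":[0,0,1.3],"yaw":0},{"dp":[0,0,1.9],"yaw":0},{"dp":[0,0,2.4],"yaw":0},{"dp":[0,0,2.4],"yaw":0}])

```text
clock: 7.25
eef_pos: [611.2, -24.0, 101.1]
tcp_rot: [3.14, 0.006, 2.734]
contact_force: [8.8, -4.3, -9.6]
opening: 0.271
grasp_force: 20.5
```

Call:
carry_out(targets=[{"dp":[0,0,0.5],"yaw":0},{"dp":[0,0,0.9],"yaw":0},{"dp":[0,0,0.9],"yaw":0}])

```text
clock: 7.62
eef_pos: [611.2, -24.0, 100.2]
tcp_rot: [3.14, 0.006, 2.734]
contact_force: [10.4, -5.5, -9.2]
opening: 0.272
grasp_force: 20.6
```

Call:
carry_out(targets=[{"dp":[0,0,0.4],"yaw":0},{"dp":[0,0,0.4],"yaw":0}])

```text
clock: 7.88
eef_pos: [611.3, -24.0, 100.0]
tcp_rot: [3.14, 0.006, 2.734]
contact_force: [9.5, -5.5, -7.7]
opening: 0.275
grasp_force: 20.8
```

Call:
carry_out(targets=[{"dp":[0,0,0],"yaw":0},{"dp":[0,0,0],"yaw":0},{"dp":[0,0,0],"yaw":0},{"dp":[0,0,0],"yaw":0},{"dp":[0,0,0],"yaw":0}], fingers=0.1)

```text
clock: 8.5
eef_pos: [608.2, -23.4, 98.8]
tcp_rot: [-3.142, -0.0, 2.732]
contact_force: [-0.0, -0.1, -0.5]
opening: 0.546
grasp_force: 0.0
```

Run:
```python
from h import *
s=r.sense(); print(s['clock'],s['eef_pos'],s['tcp_rot'],s['contact_force'],s['opening'],s['grasp_force'])
im=r.grab_frame("scene"); T=r.grab_frame("top")
x,y=red(im,(240,190,345,265)); print(x.min(),x.max(),y.min(),y.max(),x.mean(),y.mean(),len(x))
cv2.imwrite("pics/a2.png",np.hstack([cv2.resize(im[150:290,220:360],(400,400),interpolation=2),cv2.resize(T[140:280,190:330],(400,400),interpolation=2)])[:,:,::-1])
print(plane("scene",(x.mean(),y.mean()),103.5))
```

```text
8.5 [608.23732304 -23.39411856  98.79472734] [-3.14157876e+00 -7.74062716e-05  2.73248796e+00] [-0.01119196 -0.08835815 -0.45269623] 0.5459513857561846 0.0
290 300 220 234 295.1333333333333 224.92 75
[609.93397141 -22.41989324 103.5       ]
```

View pics/a2.png

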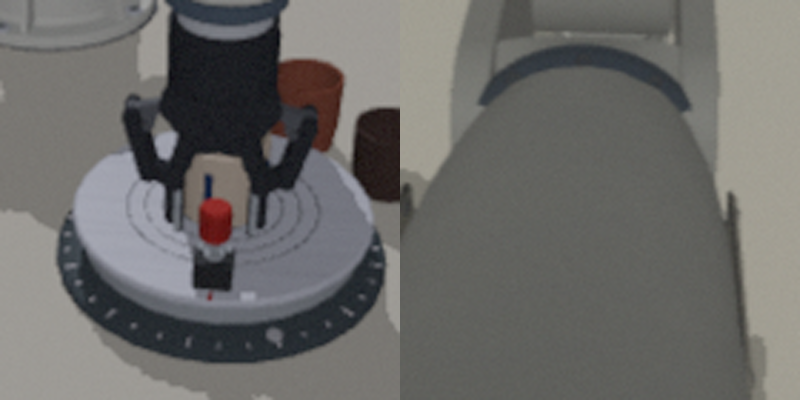

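The knob at (215,220) sits about 4 mm outward of the finger line, so I'm moving the axis estimate by a few mm. The cup is still standing. Next I centre the fingers on the block, go down around it, and push with the trailing finger.

```bash
sed -i 's/^A=.*/A=np.array([520.,18.])/' plan.py
python3 - <<'E'
from plan import *
json.dump([608.268,-23.466,98.781,156.55],open("cmd.json","w"))
rows([pol(-24.3,z,0,101) for z in (98.8,90,80,70,64)])
rows([pol(-24.3,64,t,101) for t in (2,4,6,7)],False)
print(load())
E
```

```text
[{"dp": [-3.5, 1.4, -0.0], "yaw": 0.9}, {"dp": [-3.5, 1.4, 8.8], "yaw": 0.9}, {"dp": [-3.5, 1.4, 18.8], "yaw": 0.9}, {"dp": [-3.5, 1.4, 28.8], "yaw": 0.9}, {"dp": [-3.5, 1.4, 34.8], "yaw": 0.9}]
[{"dp": [-0.0, 2.0, -0.0], "yaw": -0.0}, {"dp": [-0.0, 4.0, -0.0], "yaw": -0.0}, {"dp": [-0.0, 6.0, -0.0], "yaw": -0.0}, {"dp": [-0.0, 7.0, -0.0], "yaw": -0.0}]
[612.0360550315819, -23.574449430476154, 63.98100000000001, 155.65]
```

Call:
carry_out(targets=[{"dp":[-3.5,1.4,0],"yaw":0.9},{"dp":[-3.5,1.4,0],"yaw":0.9},{"dp":[-3.5,1.4,8.8],"yaw":0.9},{"dp":[-3.5,1.4,18.8],"yaw":0.9},{"dp":[-3.5,1.4,28.8],"yaw":0.9},{"dp":[-3.5,1.4,34.8],"yaw":0.9},{"dp":[-3.5,1.4,34.8],"yaw":0.9}])

```text
clock: 9.48
eef_pos: [611.7, -23.6, 63.2]
tcp_rot: [-3.141, -0.001, 2.717]
contact_force: [0.9, -1.2, 1.1]
opening: 0.545
grasp_force: 0.0
```

Call:
carry_out(targets=[{"dp":[0,2,0],"yaw":0},{"dp":[0,4,0],"yaw":0},{"dp":[0,5,0],"yaw":0},{"dp":[0,5,0],"yaw":0}])

```text
clock: 9.98
eef_pos: [614.3, -18.9, 64.2]
tcp_rot: [3.141, 0.0, 2.717]
contact_force: [-0.7, 0.4, -0.5]
opening: 0.55
grasp_force: 0.0
```

Run:
```python
from h import *
s=r.sense(); print(s['clock'],s['eef_pos'],s['contact_force'],s['opening'])
x,y=red(r.grab_frame("scene"),(240,190,345,265)); print(x.min(),x.max(),y.min(),y.max(),x.mean(),y.mean(),len(x))
```

```text
9.975 [614.25634266 -18.88247422  64.15696239] [-0.65169172  0.42795123 -0.47547881] 0.5504886803016423
291 300 220 234 295.2631578947368 225.06578947368422 76
```

Run:
```python
from plan import *
rows([pol(-24.3,63.981,5,101)])
rows([pol(-24.3,63.981,t,101) for t in (6,7,8,8.5)])
rows([pol(-24.3+f,63.981,8.5,101) for f in (.6,1.2,1.8,2.4)],False)
```

```text
[{"dp": [-0.0, 5.0, 0.0], "yaw": -0.0}]
[{"dp": [-0.0, 1.0, 0.0], "yaw": -0.0}, {"dp": [-0.0, 2.0, 0.0], "yaw": -0.0}, {"dp": [-0.0, 3.0, 0.0], "yaw": -0.0}, {"dp": [-0.0, 3.5, 0.0], "yaw": -0.0}]
[{"dp": [0.1, 1.1, 0.0], "yaw": -0.7}, {"dp": [0.2, 2.1, 0.0], "yaw": -1.2}, {"dp": [0.3, 3.2, 0.0], "yaw": -1.8}, {"dp": [0.4, 4.2, 0.0], "yaw": -2.4}]
```

Call:
carry_out(targets=[{"dp":[0,1,0],"yaw":0},{"dp":[0,2,0],"yaw":0},{"dp":[0,3,0],"yaw":0},{"dp":[0,3.5,0],"yaw":0}])

```text
clock: 10.52
eef_pos: [615.3, -16.3, 63.9]
tcp_rot: [-3.141, -0.0, 2.717]
contact_force: [-1.4, -5.9, 1.4]
opening: 0.549
grasp_force: 2.9
```

Call:
carry_out(targets=[{"dp":[0.1,1.1,0],"yaw":-0.6},{"dp":[0.2,2.1,0],"yaw":-1.2},{"dp":[0.3,3.2,0],"yaw":-1.8},{"dp":[0.4,4.2,0],"yaw":-2.4}])

```text
clock: 11.02
eef_pos: [616.5, -12.7, 63.9]
tcp_rot: [-3.14, -0.0, 2.759]
contact_force: [-1.0, -5.9, 0.8]
opening: 0.552
grasp_force: 3.0
```

Call:
carry_out(targets=[{"dp":[0.1,1.1,0],"yaw":-0.6},{"dp":[0.2,2.1,0],"yaw":-1.2},{"dp":[0.3,3.2,0],"yaw":-1.8},{"dp":[0.4,4.2,0],"yaw":-2.4}])

```text
clock: 11.52
eef_pos: [617.8, -8.6, 63.9]
tcp_rot: [-3.14, -0.0, 2.801]
contact_force: [-1.6, -6.7, 1.4]
opening: 0.555
grasp_force: 3.5
```

Call:
carry_out(targets=[{"dp":[0.1,1.1,0],"yaw":-0.6},{"dp":[0.2,2.1,0],"yaw":-1.2},{"dp":[0.3,3.2,0],"yaw":-1.8},{"dp":[0.4,4.2,0],"yaw":-2.4}])

```text
clock: 12.02
eef_pos: [618.9, -4.6, 64.0]
tcp_rot: [-3.14, -0.0, 2.843]
contact_force: [-1.6, -6.0, 1.5]
opening: 0.549
grasp_force: 3.5
```

Call:
carry_out(targets=[{"dp":[0.1,1.1,0],"yaw":-0.6},{"dp":[0.2,2.1,0],"yaw":-1.2},{"dp":[0.3,3.2,0],"yaw":-1.8},{"dp":[0.4,4.2,0],"yaw":-2.4}])

```text
clock: 12.52
eef_pos: [619.8, -0.4, 64.0]
tcp_rot: [-3.14, -0.0, 2.885]
contact_force: [-1.0, -5.1, 1.5]
opening: 0.549
grasp_force: 3.0
```

Call:
carry_out(targets=[{"dp":[0.1,1.1,0],"yaw":-0.6},{"dp":[0.2,2.1,0],"yaw":-1.2},{"dp":[0.3,3.2,0],"yaw":-1.8},{"dp":[0.4,4.2,0],"yaw":-2.4}])

```text
clock: 13.02
eef_pos: [620.6, 3.7, 64.0]
tcp_rot: [-3.14, -0.0, 2.927]
contact_force: [-1.4, -6.4, 1.2]
opening: 0.551
grasp_force: 3.2
```

Run:
```python
from h import *
s=r.sense(); print(s['clock'],s['eef_pos'],s['contact_force'],s['opening'])
x,y=red(r.grab_frame("scene"),(240,190,365,265)); print(x.min(),x.max(),y.min(),y.max(),x.mean(),y.mean(),len(x))
for z in(96,103.5):print(z,plane("scene",(x.mean(),y.mean()),z))
```

```text
13.025 [620.5628205    3.73933682  63.95509165] [-1.41183944 -6.44820517  1.163726  ] 0.5512957917426314
302 310 220 235 306.2456140350877 225.0 57
96 [607.66160983   4.13539042  96.        ]
103.5 [ 6.17139958e+02 -1.75466760e-01  1.03500000e+02]
```

Call:
carry_out(targets=[{"dp":[0.1,1.1,0],"yaw":-0.6},{"dp":[0.2,2.1,0],"yaw":-1.2},{"dp":[0.3,3.2,0],"yaw":-1.8},{"dp":[0.4,4.2,0],"yaw":-2.4}])

```text
clock: 13.58
eef_pos: [621.1, 7.9, 64.0]
tcp_rot: [-3.14, 0.0, 2.968]
contact_force: [-1.7, -8.0, 0.7]
opening: 0.548
grasp_force: 3.7
```

Call:
carry_out(targets=[{"dp":[0.1,1.1,0],"yaw":-0.6},{"dp":[0.2,2.1,0],"yaw":-1.2},{"dp":[0.3,3.2,0],"yaw":-1.8}])

```text
clock: 13.95
eef_pos: [621.4, 11.1, 64.0]
tcp_rot: [-3.14, 0.0, 3.0]
contact_force: [-0.9, -6.9, 0.7]
opening: 0.549
grasp_force: 3.6
```

Call:
carry_out(targets=[{"dp":[0.1,1.1,0],"yaw":-0.6},{"dp":[0.2,2.1,0],"yaw":-1.2},{"dp":[0.3,3.2,0],"yaw":-1.8}])

```text
clock: 14.32
eef_pos: [621.6, 14.3, 64.0]
tcp_rot: [-3.14, 0.0, 3.031]
contact_force: [-0.9, -7.4, 0.9]
opening: 0.552
grasp_force: 3.4
```

Call:
carry_out(targets=[{"dp":[0.1,1.1,0],"yaw":-0.6},{"dp":[0.2,2.1,0],"yaw":-1.2},{"dp":[0.3,3.2,0],"yaw":-1.8}])

```text
clock: 14.7
eef_pos: [621.7, 17.5, 64.0]
tcp_rot: [-3.14, 0.0, 3.063]
contact_force: [-0.2, -5.9, -0.5]
opening: 0.553
grasp_force: 3.1
```

Call:
carry_out(targets=[{"dp":[0.1,1.1,0],"yaw":-0.6},{"dp":[0.2,2.1,0],"yaw":-1.2},{"dp":[0.3,3.2,0],"yaw":-1.8}])

```text
clock: 15.08
eef_pos: [621.7, 20.8, 64.0]
tcp_rot: [-3.14, 0.0, 3.094]
contact_force: [0.9, -7.2, 0.7]
opening: 0.554
grasp_force: 3.3
```

Call:
carry_out(targets=[{"dp":[0.1,1.1,0],"yaw":-0.6},{"dp":[0.2,2.1,0],"yaw":-1.2},{"dp":[0.3,3.2,0],"yaw":-1.8}])

```text
clock: 15.45
eef_pos: [621.6, 23.9, 63.9]
tcp_rot: [-3.14, 0.0, 3.125]
contact_force: [0.3, -6.6, 0.4]
opening: 0.551
grasp_force: 3.2
```

Run:
```python
from h import *
s=r.sense(); print(s['clock'],s['eef_pos'],s['contact_force'],s['opening'])
x,y=red(r.grab_frame("scene"),(240,190,365,265)); print(x.min(),x.max(),y.min(),y.max(),x.mean(),y.mean(),len(x))
for z in(96,103.5):print(z,plane("scene",(x.mean(),y.mean()),z))
```

```text
15.45 [621.58606268  23.9368057   63.94778049] [ 0.28653025 -6.59351686  0.42678917] 0.5507018607550958
313 320 220 233 316.10869565217394 225.41304347826087 46
96 [615.31130428  23.71492803  96.        ]
103.5 [624.67263341  19.10455944 103.5       ]
```

Call:
carry_out(targets=[{"dp":[0.1,1.1,0],"yaw":-0.6},{"dp":[0.2,2.1,0],"yaw":-1.2},{"dp":[0.3,3.2,0],"yaw":-1.8}])

```text
clock: 15.88
eef_pos: [621.4, 27.2, 64.0]
tcp_rot: [-3.14, 0.0, -3.126]
contact_force: [0.6, -6.8, -0.1]
opening: 0.553
grasp_force: 3.2
```

Call:
carry_out(targets=[{"dp":[0.1,1.1,0],"yaw":-0.6},{"dp":[0.2,2.1,0],"yaw":-1.2},{"dp":[0.3,3.2,0],"yaw":-1.8}])

```text
clock: 16.25
eef_pos: [621.1, 30.4, 64.0]
tcp_rot: [-3.14, 0.0, -3.095]
contact_force: [0.5, -6.0, 0.0]
opening: 0.553
grasp_force: 3.2
```

Call:
carry_out(targets=[{"dp":[0.1,1.1,0],"yaw":-0.6},{"dp":[0.2,2.1,0],"yaw":-1.2},{"dp":[0.3,3.2,0],"yaw":-1.8}])

```text
clock: 16.62
eef_pos: [620.6, 34.4, 64.0]
tcp_rot: [3.141, 0.0, -3.064]
contact_force: [0.5, 1.4, 0.4]
opening: 0.55
grasp_force: 0.0
```

The push force vanished, which could mean the pin has begun to drop. I'll look before moving.

Run:
```python
from h import *
im=r.grab_frame("scene"); s=r.sense(); print(s['clock'],s['eef_pos'],s['contact_force'],s['opening'],s['grasp_force'])
x,y=red(im,(240,190,365,265)); print(x.min(),x.max(),y.min(),y.max(),x.mean(),y.mean(),len(x))
for z in(96,103.5):print(z,plane("scene",(x.mean(),y.mean()),z))
cv2.imwrite("pics/a3.png",cv2.resize(im[160:280,250:410],(800,600),interpolation=2)[:,:,::-1])
```

```text
16.675 [620.43865233  34.73765757  63.96591985] [-0.2344077  -0.15940796  0.38177465] 0.5536930657094501 0.0
318 324 220 233 320.89473684210526 225.76315789473685 38
96 [619.51835859  32.98568184  96.        ]
103.5 [628.81533171  28.23349701 103.5       ]
```

View pics/a3.png

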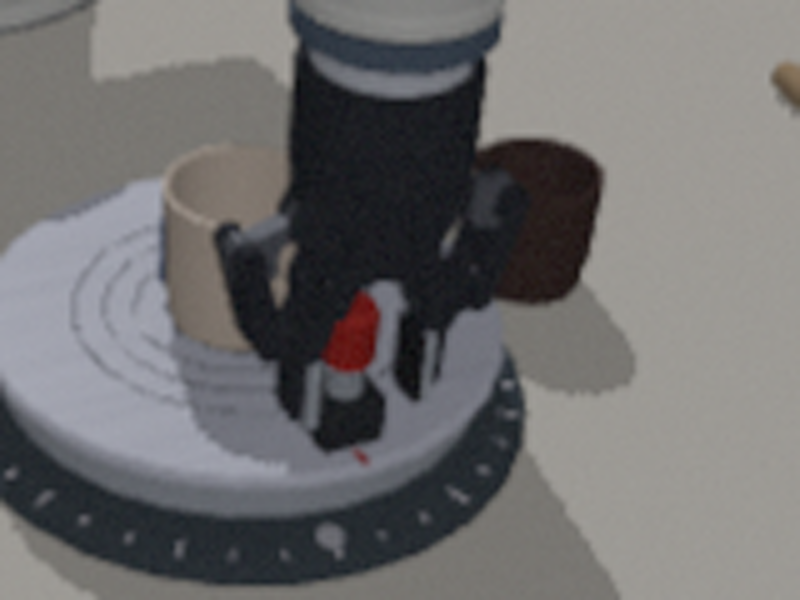

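The knob at (352,330) is still up: there is a clear stem gap above the block at (350,420). So the pin hasn't dropped and the block just slipped slightly ahead. I'll continue in smaller steps.

Call:
carry_out(targets=[{"dp":[0.05,0.5,0],"yaw":-0.3},{"dp":[0.1,1.1,0],"yaw":-0.6},{"dp":[0.1,1.1,0],"yaw":-0.6}])

```text
clock: 17.05
eef_pos: [620.2, 35.7, 64.0]
tcp_rot: [3.141, -0.0, -3.053]
contact_force: [-0.3, -0.4, -0.8]
opening: 0.55
grasp_force: 0.0
```

Call:
carry_out(targets=[{"dp":[0.05,0.5,0],"yaw":-0.3},{"dp":[0.1,1.1,0],"yaw":-0.6},{"dp":[0.1,1.1,0],"yaw":-0.6}])

```text
clock: 17.42
eef_pos: [620.1, 36.7, 64.0]
tcp_rot: [-3.142, -0.0, -3.043]
contact_force: [0.1, 0.4, 0.6]
opening: 0.552
grasp_force: 0.0
```

Run:
```python
from h import *
im=r.grab_frame("scene"); s=r.sense(); print(s['clock'],s['eef_pos'],s['contact_force'],s['opening'],s['grasp_force'])
x,y=red(im,(240,190,365,265)); print(x.min(),x.max(),y.min(),y.max(),x.mean(),y.mean(),len(x))
o=cv2.imread("pics/scene0.png")[:,:,::-1]
a=cv2.resize(im[210:255,300:345],(400,400),interpolation=2);b=cv2.resize(o[205:250,247:292],(400,400),interpolation=2)
cv2.imwrite("pics/a4.png",np.hstack([a,b])[:,:,::-1])
```

```text
17.475 [620.07985562  36.60840417  63.99559126] [-0.14779891 -0.33346838  0.07103532] 0.5521341942693448 0.0
317 325 222 235 321.6136363636364 227.1818181818182 44
```

View pics/a4.png

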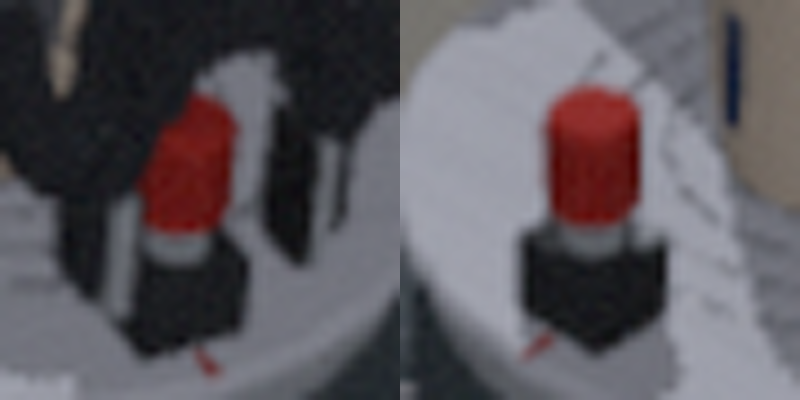

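The pictures now match. In the left half the knob bottom is at y≈232 and the block's lower corner at 355; in the home reference on the right they are at 222 and 350. The knob has come down to its home gap. A gentle touch will check the lock.

Call:
carry_out(targets=[{"dp":[0,0.5,0],"yaw":0},{"dp":[0,1,0],"yaw":0},{"dp":[0,1.5,0],"yaw":0},{"dp":[0,1.5,0],"yaw":0}])

```text
clock: 17.98
eef_pos: [620.1, 38.1, 64.0]
tcp_rot: [-3.142, 0.0, -3.043]
contact_force: [1.8, -2.0, -0.1]
opening: 0.548
grasp_force: 0.8
```

Call:
carry_out(targets=[{"dp":[0,0.5,0],"yaw":0},{"dp":[0,1,0],"yaw":0},{"dp":[0,1.5,0],"yaw":0},{"dp":[0,1.5,0],"yaw":0}])

```text
clock: 18.48
eef_pos: [620.0, 39.2, 64.0]
tcp_rot: [-3.141, 0.0, -3.043]
contact_force: [1.1, -5.3, -0.8]
opening: 0.551
grasp_force: 2.4
```

Call:
carry_out(targets=[{"dp":[0,0.5,0],"yaw":0},{"dp":[0,1,0],"yaw":0},{"dp":[0,1,0],"yaw":0}])

```text
clock: 18.85
eef_pos: [620.0, 39.5, 64.0]
tcp_rot: [-3.14, 0.001, -3.042]
contact_force: [2.1, -8.5, -1.5]
opening: 0.551
grasp_force: 4.4
```

It is locked: force rises to 8.5 N with almost no travel. I'll back off to centre, rise straight up, then swing away for a look.

Call:
carry_out(targets=[{"dp":[0,-2,0],"yaw":0},{"dp":[0,-5,0],"yaw":0},{"dp":[0,-9,0],"yaw":0},{"dp":[0,-9,0],"yaw":0},{"dp":[0,-9,-10],"yaw":0},{"dp":[0,-9,-25],"yaw":0},{"dp":[0,-9,-45],"yaw":0},{"dp":[0,-9,-70],"yaw":0},{"dp":[0,-9,-100],"yaw":0},{"dp":[0,-9,-130],"yaw":0},{"dp":[0,-9,-160],"yaw":0}])

```text
clock: 20.23
eef_pos: [620.6, 31.7, 226.7]
tcp_rot: [-3.142, 0.002, -3.043]
contact_force: [0.5, 0.3, -0.7]
opening: 0.548
grasp_force: 0.0
```

Call:
carry_out(targets=[{"dp":[0,40,-10],"yaw":0},{"dp":[0,85,-20],"yaw":0},{"dp":[0,130,-20],"yaw":0},{"dp":[0,180,-20],"yaw":0},{"dp":[0,230,-20],"yaw":0},{"dp":[0,280,-20],"yaw":0},{"dp":[0,320,-20],"yaw":0},{"dp":[0,320,-20],"yaw":0}])

```text
clock: 21.22
eef_pos: [588.4, 352.9, 245.4]
tcp_rot: [3.14, 0.001, -3.04]
contact_force: [0.4, -0.6, -0.3]
opening: 0.547
grasp_force: 0.0
```

Run:
```python
from h import *
S=r.grab_frame("scene");T=r.grab_frame("top"); s=r.sense(); print(s['clock'],s['eef_pos'],s['contact_force'])
c={}
for n,im,b in(("scene",S,(290,190,365,245)),("top",T,(220,140,300,200))):
    x,y=red(im,b); c[n]=(x.mean(),y.mean()); print(n,len(x),x.min(),x.max(),y.min(),y.max(),c[n])
print("knob tri",tri(c["scene"],c["top"]),plane("top",c["top"],108),plane("scene",c["scene"],97))
cv2.imwrite("pics/a5.png",np.hstack([cv2.resize(S[140:300,210:370],(400,400),interpolation=2),cv2.resize(T[140:300,160:320],(400,400),interpolation=2)])[:,:,::-1])
```

```text
21.325 [588.86659656 350.10458363 245.01639806] [-0.27283522  0.0036863  -1.07936286]
scene 60 317 326 221 235 (np.float64(321.56666666666666), np.float64(224.56666666666666))
top 37 242 247 170 177 (np.float64(244.2972972972973), np.float64(172.97297297297297))
knob tri (array([622.79592446,  31.34523499, 101.61271001]), np.float64(2.3127293326206972)) [620.42219598  29.80165728 108.        ] [617.19378117  35.49246929  97.        ]
```

View pics/a5.png

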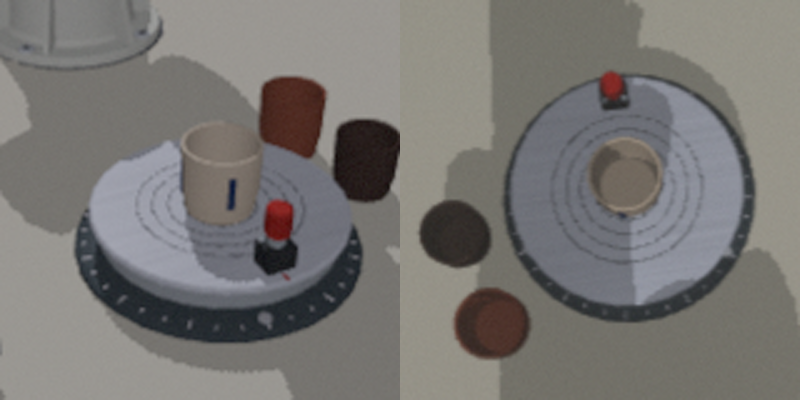

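The arm is clear. The cup stands centred on the platter, and the rust and umber cups haven't moved. The knob is at (280,218) in the scene half and (612,85) in the top half, and I'll check its height more exactly against the start picture.

Run:
```python
from h import *
S0=cv2.imread("pics/scene0.png")[:,:,::-1].astype(float);T0=cv2.imread("pics/top0.png")[:,:,::-1].astype(float)
S=r.grab_frame("scene").astype(float);T=r.grab_frame("top").astype(float)
def cen(im,b):
    x0,y0,x1,y1=b; w=im[...,0]-np.maximum(im[...,1],im[...,2]); w=np.clip(w-15,0,60)[y0:y1,x0:x1]
    Y,X=np.mgrid[y0:y1,x0:x1]; p=w.sum(1); ys=np.arange(y0,y1); f=p/np.median(p[p>p.max()/2])
    ok=f>=.5; i=np.nonzero(ok)[0]
    lo=ys[i[0]]-(f[i[0]]-.5)/(f[i[0]]-f[i[0]-1]); hi=ys[i[-1]]+(f[i[-1]]-.5)/(f[i[-1]]-f[i[-1]+1])
    return ((w*X).sum()/w.sum(),(w*Y).sum()/w.sum()),lo,hi
for nm,s,t,bs,bt in(("start",S0,T0,(258,208,280,234),(272,182,294,200)),("now",S,T,(311,213,334,240),(234,163,256,182))):
    a,lo,hi=cen(s,bs); b,_,_=cen(t,bt); P=plane("top",b,106)
    print(nm,a,lo,hi,b,P,tri(a,b))
    for dz in(0,7.5):
        P=plane("top",b,106+dz); print(dz,[proj("scene",[P[0],P[1],z+dz])[1].round(2) for z in(82,96,110)])
```

```text
start (np.float64(268.3395176252319), np.float64(221.9965367965368)) 214.8877551020408 229.35562310030394 (np.float64(283.65691363850874), np.float64(192.4589428975932)) [568.01564394 -70.04706613 106.        ] (array([571.03514404, -69.79463219,  94.48813448]), np.float64(1.2541896109139468))
0 [np.float64(225.92), np.float64(220.68), np.float64(215.35)]
7.5 [np.float64(222.63), np.float64(217.35), np.float64(211.97)]
now (np.float64(321.1243074792244), np.float64(227.3887349953832)) 220.08851674641147 234.95572916666666 (np.float64(244.24516608824987), np.float64(173.35027268220128)) [620.01906406  30.0804813  106.        ] (array([623.54964741,  31.32471606,  94.83485869]), np.float64(0.9366919374056866))
0 [np.float64(231.4), np.float64(226.13), np.float64(220.77)]
7.5 [np.float64(228.04), np.float64(222.72), np.float64(217.31)]
```

```bash
python3 -c "
from rig import r
print(r.sign_off())"
```

```text
the job is handed in; nothing more can be done
None
```

The platter is one hole on, about 69° counter-clockwise, with the pin fully home and the platter locked; the cup still stands in the middle, the arm is clear, and the job was handed in at about 21 s of the 58 s allowed.

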